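Tip the deep carton out of the packed row and stand it turned round in the order tote

TASK

One of the five cartons in the packed rack is deeper from front to back than the rest and sticks out behind them: tip it forward by its top edge until it leans on the rail in front of the row, then grip it by its sides at the spine and lift it out. Stand it upright in the empty pocket of the order tote (the one with the paper slip), turned round so that its spine faces the side of the tote that bears the white label (the side away from the robot), and set it down gently rather than dropping it. Leave the other cartons standing in their places and disturb nothing else.

Things in the scene. Friction and masses are not known exactly. Their poses are not given: they have to be found in the camera images.
- deep_carton: the wanted carton: cardboard box 80 mm deep (x), 40 thick (y), 165 tall (z), 0.25 to 0.5 kg, uniform, in one of the row's five places with 2 mm gaps beside it. Origin: middle of the lower edge of the spine (narrow face toward the robot, with a white label low down); x runs from spine to rear, z up when it stands. It is 20 mm deeper than its neighbours, as tall as they are: its rear top edge is free
- deep_carton_mid (a point): centre of the underside of the wanted carton, 40 mm behind its origin along its x
- rack: steel tip-out rack, fixed. Origin: on the bench, on the line of the spines, middle of the row; x to the rear of the row, y along it, z up. Base plate 12 mm thick, x = -75 to 215 mm, 262 mm wide. The cartons stand on it at y = -84, -42, 0, 42, 84 mm, spines at x = 1 mm, behind a foot strip 7 mm high (rear face at x = 0). End plates 110 mm tall at y = -108 and 108 mm. The back is open
- rack_rail (a point): middle of the lean rail, a round steel bar of 10 mm diameter along the row, 53 mm in front of the spines' line and 87 mm above the bench. Pulled toward it by its rear top edge, the deep carton tips about its lower spine edge (the foot strip stops it from sliding), balances at about 26 degrees, then leans by itself on the rail at about 35 degrees (0.6 rad)
- rack_board (a point): middle of the lower front edge of the rack's upper board, 95 mm behind the spines' line and 285 mm above the bench. The board carries small bins (top at 347 mm), overhangs the space behind the row and stands on 14 mm posts (rack x = 105 and 205, y = -124 and 124 mm). A tool that goes down behind the row must lean 30 to 40 degrees, its upper end toward the rail
- tote: blue plastic order tote, fixed, 100 mm (x) by 192 mm (y), 75 mm tall, walls and floor 4 mm. Origin: centre of its underside. A white label on the outside of its +x wall, the one away from the robot. Two dividers as tall as the walls make three pockets side by side along y, each 92 mm (x) by about 58 mm (y) inside, centred at y = -63, 0 and 63 mm. One is empty, the others hold things up to 100 mm tall
- slip: white paper slip, paper-thin and fixed, flat on the floor of the empty pocket, 70 by 45 mm. Origin: centre of the pocket's floor, 4 mm above the bench
- carton_a: cardboard carton like the wanted one but only 60 mm deep (40 thick, 165 tall, 0.4 kg), standing in the same row, spine in line with the others; leave it standing. Origin: middle of the lower spine edge; z up when standing, x from spine to rear.
- carton_b: cardboard carton like the wanted one but only 60 mm deep (40 thick, 165 tall, 0.4 kg), standing in the same row, spine in line with the others; leave it standing. Origin: middle of the lower spine edge; z up when standing, x from spine to rear.
- carton_c: cardboard carton like the wanted one but only 60 mm deep (40 thick, 165 tall, 0.4 kg), standing in the same row, spine in line with the others; leave it standing. Origin: middle of the lower spine edge; z up when standing, x from spine to rear.
- carton_d: cardboard carton like the wanted one but only 60 mm deep (40 thick, 165 tall, 0.4 kg), standing in the same row, spine in line with the others; leave it standing. Origin: middle of the lower spine edge; z up when standing, x from spine to rear.
- small_box: cardboard box 68 x 42 x 90 mm tall in another pocket, loose; origin: centre of its underside
- canister: grey can, 44 mm diameter, 100 mm tall, in another pocket, loose; origin: centre of its underside
- scanner: hand scanner lying on the bench beside the tote, on the side away from the rack, 135 mm long, 55 wide, 45 tall, loose; origin: on the bench, middle of its 100 mm handle, head toward +x
- tape_roll: roll of clear tape lying flat on the bench, 100 mm diameter, 50 mm tall, loose; origin: centre of its underside
There are look-alikes about, which are no part of the job. What is shaped like the carton_b but yellow is not meant.

How it is judged:
On the way, in this order (a step that is already met when the one before it is completed fails the run):
1. the deep carton is tipped forward (more than 26 degrees) with its foot still on the rack (angle between deep_carton's own z axis and vertical above 0.46 rad and z of deep_carton in the frame of rack below 0.03 m and x of deep_carton in the frame of rack between -0.02 and 0.03 m), for 0.3 s.
2. the deep carton is lifted clear of the rack (z of deep_carton in the frame of rack above 0.07 m), for 0.1 s.
At the end, for the whole second after the job is handed in: Deep carton at rest on the empty pocket's floor (6 mm), within 14 mm (x) and 16 mm (y) of its centre, upright to 0.06 rad, spine to the label side (square to 0.25 rad); other cartons upright to 0.06 rad, within 15 mm of start; tote's contents (upright to 0.15 rad), scanner, tape within 30 mm (x of deep_carton_mid in the frame of slip between -0.014 and 0.014 m and y of deep_carton_mid in the frame of slip between -0.016 and 0.016 m and z of deep_carton in the frame of slip below 0.006 m and angle between each of deep_carton, carton_a, carton_b, carton_c, carton_d's own z axis and vertical below 0.06 rad and x of deep_carton in the frame of slip above 0.025 m and angle between the x axis of deep_carton and the x axis of tote, either way round below 0.25 rad and linear speed of deep_carton below 0.02 m/s and distance of each of carton_a, carton_b, carton_c, carton_d from where it was at the start of the episode below 0.015 m and distance of each of small_box, canister, scanner, tape_roll from where it was at the start of the episode below 0.03 m and angle between each of small_box, canister's own z axis and vertical below 0.15 rad); the robot touches nothing.
It fails at once if another carton of the row is tipped by more than 0.25 rad (angle between any of carton_a, carton_b, carton_c, carton_d's own z axis and vertical above 0.25 rad).
It fails at once if the deep carton falls into the tote (faster than 0.5 m/s within 80 mm of the pocket's floor) (horizontal distance between deep_carton_mid and slip below 0.05 m and z of deep_carton in the frame of slip below 0.08 m and linear speed of deep_carton above 0.5 m/s).
It also fails if it takes over 58 s, if anything falls off the work surface, if the arm or the gripper's body presses on something with over 40 N, if the wrist force passes 120 N, or if a joint passes its speed limit or range.

ROBOT

A 6-joint arm with a two-finger parallel gripper is mounted at the origin on the work surface. World frame = base frame: x ahead of the robot, y to its left, z up, the work surface at z = 0. Lengths are in m, angles in rad, forces in N, time in s.
With the tool pointing down it reaches from about 0.25 to 0.725 m from the base axis. Payload 4 kg.
Tool frame: the origin (TCP) lies between the finger pads; the fingertips stand 17 mm ahead of it and the grasp point (between the pads) lies 2 mm behind it; z points along the fingers, x is the direction in which the jaws open and shut, and the axes are right-handed (so a half turn about z gives the same grasp; the last joint's range is limited). The gripper opens to 85 mm and grips with 20 to 120 N. Pads are 22 mm wide; open, the fingers measure 114 mm over their backs; the gripper's body (76 mm by 85 mm) begins 54 mm behind the grasp point. The pads swing forward as they close: fully open they stand 13 mm farther back than shut.
Start: joints at [1.254, 0.241, 0.005, 1.335, 0, 1.571], TCP at [0.156, 0.475, 0.248] pointing down, gripper open.
Joint ranges: [-2.72, 2.72], [-1.05, 1.87], [-1.09, 1.28], [-1.99, 2.15], [-1.42, 1.44], [-3.14, 3.14]. Speed limits (rad/s): [2.79, 2.79, 3.14, 3.14, 3.14, 3.14].

INTERFACE

Orientations are given as a unit quaternion [x, y, z, w].
In Python, from workcell import telemetry, cams, workorder gives the robot as it stands. The module is installed in compiled form; this text tells all that it offers.
- The arm moves only by the tool apply_moves, never from a script. Its argument "moves" is a list that holds one entry, the list of rows, each a list of 4 numbers: the shift along the tool's x, y, z in mm, then the turn about the tool's z in degrees. A call has exactly 10 rows; each row shifts and turns the pose as measured when the row begins, along the tool's axes as they then stand; what a row does not reach is not made up. A row lasts 1/10 s, in which the tool goes at most 50 mm and 8.59 degrees, less where a joint would pass 70% of its speed; a pose out of reach is approached as far as the arm can. A call with a gripper value outside its range is refused whole. "hand" is the gripper's target within -1 to 1 (fully open at 1, half-way at 0, shut at -1), set as the call begins (left out, the last holds). The fingers move at their own pace and stop on an object; the grip force is fixed at half the most. Time passes only in rows, so rows that do not move let the fingers close, or fill a call up. It gives the time, the measured TCP pose, the force and the opening at its end, in the units of the state.
- telemetry.get_obs(): the state, without advancing time (a new reading comes with each control period).
- cams.camera(name): name is "scene" or "top" or "wrist"; returns a dict with "color" (384x512x3 uint8, red, green, blue), "fovy" (degrees; the focal length in pixels is half the picture's height over the tangent of half this angle, whatever the lens; pixels are square), "cx", "cy" (the principal point, pixels), "camera_from_world" (4x4, takes a point from world to camera coordinates). Camera axes: x right, y down, z forward; pixel columns grow to the right and rows downward; lengths in m; the calibration is good to about 2 mm. The wrist camera is an equidistant fisheye: a pixel r from the principal point sees the ray r / f radians off the axis. A picture is of the moment at which its call begins. There is no depth.
- workorder.job_done(): hands the job in, once; it reports no verdict.
The state is a dict: "clock": time; "joint_pos": joint angles; "joint_vel": joint speeds; "tau": joint torques, N m; "eef_pos": TCP position; "tool_rot": TCP orientation; "ft_force": force on the tool from outside, world axes, zero at the start; "ft_torque": the same for the moment, N m; "grip_width": finger opening in m.
Only numpy, scipy, OpenCV 4.12 (cv2) and the standard library are available. Lean on these libraries where they do the work, as an engineer would, in place of code of your own. Each camera call takes 0.05 s, during which the arm holds its last target. There are 200 camera calls.

## Working session

There is one attempt and no reset: what is moved stays moved. The work goes in short steps, Python scripts to look and compute and a tool call to move; the robot and the scene stay as the last step left them, time stands still between calls to the robot, and variables do not carry over. Pictures are saved under pics/ and viewed, about 8 in all and at most 12, crops included, and the job is handed in when it is done.

Besides the shell and the picture viewer there is one more tool, called after "Emit:" by a JSON object that holds its "op" and its "data". apply_moves: Moves the arm, as the interface text tells. Its arguments: {"type":"object","properties":{"moves":{"type":"array"},"hand":{"type":"number"}},"required":["moves"]}

```bash
mkdir -p pics
cat > h.py <<'E'
import numpy as np, cv2
from workcell import telemetry, cams, workorder
from scipy.spatial.transform import Rotation as R
def grab(n,fn):
    c=cams.camera(n); cv2.imwrite('pics/'+fn,c['color'][:,:,::-1]); np.save('pics/'+fn+'.npy',{k:c[k] for k in('fovy','cx','cy','camera_from_world')},allow_pickle=True); return c
def ray(c,u,v,h=384,fish=False):
    f=h/2/np.tan(np.radians(c['fovy'])/2); x=(u-c['cx']);y=(v-c['cy'])
    if fish:
        r=np.hypot(x,y);t=r/f; d=np.array([np.sin(t)*x/r,np.sin(t)*y/r,np.cos(t)])
    else: d=np.array([x/f,y/f,1])
    T=c['camera_from_world']; return -T[:3,:3].T@T[:3,3], T[:3,:3].T@d
def onz(c,u,v,z,**k):
    o,d=ray(c,u,v,**k); return o+d*(z-o[2])/d[2]
def proj(c,p,fish=False):
    f=384/2/np.tan(np.radians(c['fovy'])/2); q=c['camera_from_world']@np.r_[p,1]
    if fish:
        r=np.hypot(q[0],q[1]);t=np.arctan2(r,q[2]); return c['cx']+f*t*q[0]/r,c['cy']+f*t*q[1]/r
    return c['cx']+f*q[0]/q[2],c['cy']+f*q[1]/q[2]
def load(fn): return np.load('pics/'+fn+'.npy',allow_pickle=True).item()
E
python3 - <<'E'
from h import *
a=grab('scene','s0.png');b=grab('top','t0.png');w=grab('wrist','w0.png')
cv2.imwrite('pics/st0.png',cv2.resize(np.hstack([a['color'],b['color']])[:,:,::-1],(800,300)))
for c in(a,b,w): print(c['fovy'],c['cx'],c['cy'],ray(c,256,192)[0])
print(telemetry.get_obs())
E
```

```text
43.442694193359486 258.4641115332396 187.4040661877382 [0.28699992 0.28387061 1.43384887]
57.11564351605353 260.46040552353503 184.4056150300328 [ 0.38121423 -0.0200883   1.19954854]
65.70646984690485 255.41956625307236 191.0099818109938 [0.09271139 0.49509092 0.37228611]
{'clock': 0.15, 'joint_pos': array([1.25398025e+00, 2.41283207e-01, 4.01772834e-03, 1.33519367e+00,
       2.35930094e-05, 1.57078005e+00]), 'joint_vel': array([-0.00097356, -0.00164154,  0.0027036 ,  0.00191089,  0.00137777,
       -0.00059568]), 'tau': array([ 1.13204117e-04, -3.72633898e+01,  2.52638751e+01,  1.23237682e-02,
       -1.01624846e-05,  3.51572019e-06]), 'eef_pos': array([0.15562264, 0.47468425, 0.24758973]), 'tool_rot': array([ 8.09792047e-01,  5.86716413e-01, -6.80198280e-04,  4.78238178e-04]), 'ft_force': array([0.10405627, 0.46640138, 0.30811845]), 'ft_torque': array([ 0.01400789,  0.02606407, -0.00526436]), 'grip_width': 0.08550947842394456}
```

View pics/t0.png

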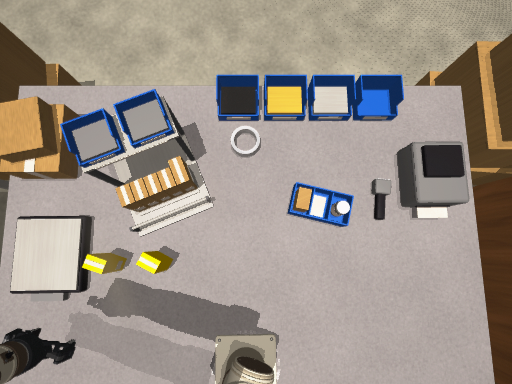

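View pics/s0.png

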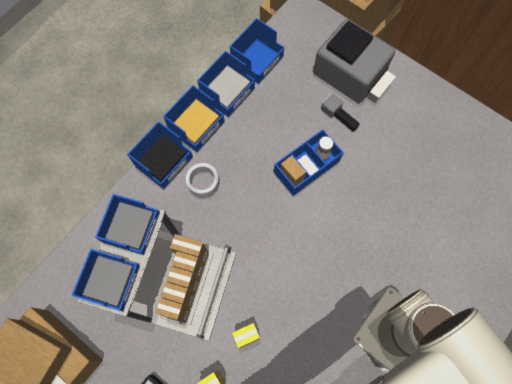

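The top view shows the five-carton row at about (157,183), the rail in front at (172,215), and the tote at (320,204) with its slip at (318,206). The yellow look-alikes are at (97,263) and (151,261), and the loose items are the tape (246,141) and the scanner (380,198). The scene view has the row at (183,278) and the tote at (308,162). Next I'll take a close crop.

Run:
```python
from h import *
a=cv2.imread('pics/s0.png');b=cv2.imread('pics/t0.png')
z=lambda i,x,y,w,h:cv2.resize(i[y:y+h,x:x+w],(400,300),interpolation=cv2.INTER_CUBIC)
cv2.imwrite('pics/c0.png',np.vstack([np.hstack([z(b,110,148,112,84),z(a,144,228,104,78)]),np.hstack([z(b,280,170,80,60),z(a,264,120,92,69)])]))
```

```text
(no output)
```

View pics/c0.png

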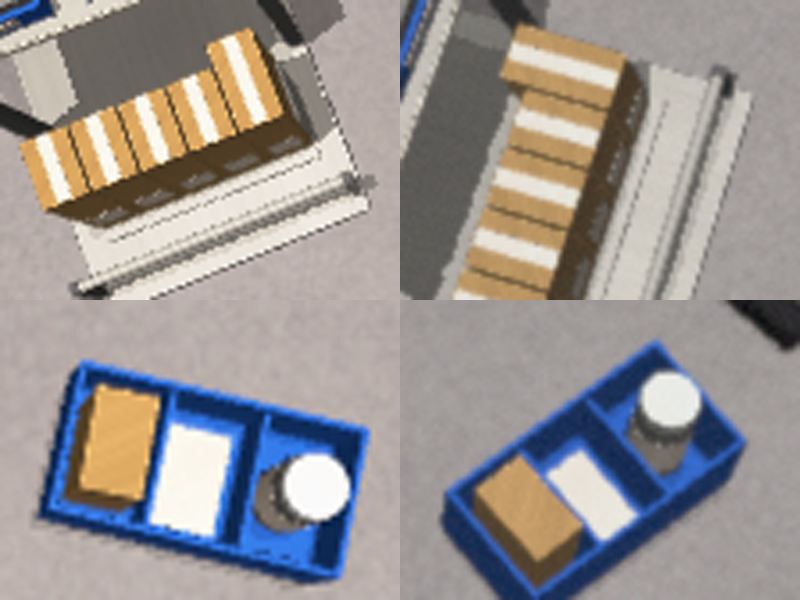

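The top crop shows that the deep carton is the one at the right end of the row, nearest the tote (top px ~(178,163), rack y = -84). Its rear edge runs from crop (207,42) to (252,28). Candidates: four shallow cartons at top px ~(126,194), (141,189), (155,185) and (170,180), the deep one at (178,168), and yellow blocks at (97,263) and (151,261), which I reject. The empty pocket is the middle one, with the slip. Now I'll measure.

Run:
```python
from h import *
for n,rr,tt in(('t0.png',(110,140,112,92),(280,175,80,60)),('s0.png',(140,222,90,104),(264,120,92,80))):
    im=cv2.imread('pics/'+n);c=load(n); S=6
    def crop(r): x,y,w,h=r; return cv2.resize(im[y:y+h,x:x+w],None,fx=S,fy=S,interpolation=cv2.INTER_CUBIC)
    def w(p,r,z): return onz(c,r[0]+(p[0]+.5)/S-.5,r[1]+(p[1]+.5)/S-.5,z)[:2]
    # tops of cartons: warm bright colour or white next to it
    k=crop(rr); h=cv2.cvtColor(k,cv2.COLOR_BGR2HSV)
    m=cv2.inRange(h,(8,70,150),(25,255,255)); m=cv2.morphologyEx(m,cv2.MORPH_CLOSE,np.ones((61,61)))
    m=cv2.morphologyEx(m,cv2.MORPH_OPEN,np.ones((25,25)))
    ct=max(cv2.findContours(m,0,2)[0],key=cv2.contourArea)
    ap=cv2.approxPolyDP(ct,12,True)[:,0]
    print(n,'row corners'); 
    for p in ap: print(' ',np.round(rr[:2]+p/S,1),np.round(w(p,rr,.177),4))
    k=crop(tt);h=cv2.cvtColor(k,cv2.COLOR_BGR2HSV)
    m=cv2.inRange(h,(0,0,190),(180,60,255));
    for q in cv2.findContours(m,0,2)[0]:
        if cv2.contourArea(q)>2000:
            for z in(.004,):
                b=cv2.boxPoints(cv2.minAreaRect(q)); W=np.array([w(p,tt,z) for p in b]); print(' white',W.mean(0).round(4),'sides',np.linalg.norm(np.diff(W,axis=0),axis=1).round(4),'dirs',np.degrees(np.arctan2(*(np.diff(W,axis=0).T[::-1]))).round(1))
    m=cv2.inRange(h,(100,120,40),(125,255,255)); m=cv2.morphologyEx(m,cv2.MORPH_CLOSE,np.ones((15,15)))
    q=max(cv2.findContours(m,0,2)[0],key=cv2.contourArea); print(' tote hull (z .075)')
    for p in cv2.approxPolyDP(cv2.convexHull(q),10,True)[:,0]: print('  ',np.round(w(p,tt,.075),4))
```

```text
t0.png row corners
  [180.8 157. ] [0.6391 0.1843]
  [168.8 159.8] [0.6307 0.2193]
  [164.8 170.3] [0.5991 0.23  ]
  [116.5 187.7] [0.5487 0.3676]
  [121.5 205.8] [0.4955 0.3504]
  [139.5 203.8] [0.5008 0.2994]
  [139.5 200. ] [0.512  0.2999]
  [187.8 180.7] [0.5677 0.1621]
 white [ 0.4311 -0.1994] sides [0.061  0.0298 0.0608] dirs [ -62.3 -152.7  117.5]
 white [ 0.4421 -0.1366] sides [0.0337 0.0615 0.0334] dirs [-89.5 179.6  90.4]
 white [ 0.5031 -0.3383] sides [0.0441 0.044  0.0439] dirs [ -43.5 -133.3  136.2]
 white [ 0.508  -0.2524] sides [0.0715 0.0446 0.0715] dirs [ -14.1 -102.7  165.5]
 tote hull (z .075)
   [ 0.5771 -0.1691]
   [ 0.5334 -0.3533]
   [ 0.4374 -0.3312]
   [ 0.4351 -0.3069]
   [ 0.4777 -0.1415]
s0.png row corners
  [174.8 235.2] [0.6402 0.1916]
  [171.3 248.2] [0.6242 0.2236]
  [175.3 249.5] [0.6135 0.2197]
  [175.3 260.3] [0.5945 0.2413]
  [156.3 313.3] [0.5429 0.3721]
  [177.3 318.2] [0.4934 0.348 ]
  [201.5 241.8] [0.5728 0.1613]
 white [ 0.5086 -0.2553] sides [0.035  0.068  0.0345] dirs [-99.5 165.8  79.9]
 white [ 0.5073 -0.3538] sides [0.043  0.0421 0.0426] dirs [-139.   127.7   41. ]
 tote hull (z .075)
   [ 0.5296 -0.3527]
   [ 0.4368 -0.3276]
   [ 0.4334 -0.2842]
   [ 0.4751 -0.1248]
   [ 0.5602 -0.1461]
   [ 0.5774 -0.1675]
```

Emit:
{"op": "apply_moves", "data": {"moves": [[[-13,44,0,0],[-13,44,0,0],[-13,44,0,0],[-13,44,0,0],[-13,44,0,0],[-13,44,0,0],[-13,44,0,0],[-13,44,0,0],[-13,44,0,0],[0,0,0,8]]], "hand": -1}}

```text
clock: 1.15
eef_pos: [0.5071, 0.2335, 0.2432]
tool_rot: [0.847, 0.531, -0.003, 0.001]
ft_force: [-0.5, -0.5, 0.5]
grip_width: -0.0
```

```bash
cat >> h.py <<'E'
def st():
    s=telemetry.get_obs(); M=R.from_quat(s['tool_rot']).as_matrix()
    print('t %.2f'%s['clock'],'q',s['joint_pos'].round(3),'p',s['eef_pos'].round(4),'psi %.1f'%np.degrees(np.arctan2(M[1,0],M[0,0])),'z',M[:,2].round(3),'F',s['ft_force'].round(1),'w %.4f'%s['grip_width']); return s,M
def to(p):
    s,M=st(); print('tool shift mm',(1000*M.T@(np.array(p)-s['eef_pos'])).round(1))
E
python3 -c "
from h import *
to([.575,.183,.23])"
```

```text
t 1.15 q [ 0.433  0.363  0.161  1.374 -0.002  0.883] p [0.5071 0.2335 0.2432] psi 64.2 z [-0.004 -0.004 -1.   ] F [-0.5 -0.5  0.5] w -0.0000
tool shift mm [-15.8  83.2  13.1]
```

Emit:
{"op": "apply_moves", "data": {"moves": [[[-4,20,0,8],[-4,20,0,8],[-4,20,0,8],[0,0,0,8],[0,0,0,8],[0,0,0,8],[0,0,0,8],[0,0,0,8],[0,0,0,8],[0,0,0,8]]]}}

```text
clock: 2.15
eef_pos: [0.5515, 0.1839, 0.2364]
tool_rot: [0.985, -0.171, -0.007, 0.005]
ft_force: [-0.9, 0.6, 0.3]
grip_width: 0.0002
```

Emit:
{"op": "apply_moves", "data": {"moves": [[[0,0,0,8],[0,0,0,8],[0,0,0,8],[0,0,0,8],[0,0,0,8],[0,0,0,8],[0,0,0,4],[0,0,0,0],[0,0,0,0],[0,0,0,0]]]}}

```text
clock: 3.15
eef_pos: [0.5523, 0.1731, 0.2314]
tool_rot: [0.805, -0.593, -0.011, 0.009]
ft_force: [-0.8, 0.0, -0.3]
grip_width: -0.0001
```

```bash
python3 -c "
from h import *
c=grab('wrist','w1.png')
to([.575,.183,.23])
cv2.imwrite('pics/w1b.png',cv2.resize(c['color'][:,:,::-1],(800,600)))
print(c['camera_from_world'].round(3))
for p in [(.561,.177,.177),(.636,.207,.177)]: print(proj(c,p,True))
"
```

```text
t 3.20 q [0.301 0.427 0.226 1.397 0.006 3.141] p [0.5523 0.1732 0.2314] psi -72.7 z [-0.028 -0.002 -1.   ] F [-0.9  0.2 -0. ] w 0.0002
tool shift mm [ -2.6 -24.6   0.7]
[[ 0.297 -0.955 -0.007  0.003]
 [-0.914 -0.287  0.286  0.518]
 [-0.275 -0.079 -0.958  0.524]
 [ 0.     0.     0.     1.   ]]
(np.float64(254.37127552408452), np.float64(199.53917120953173))
(np.float64(243.42922686402352), np.float64(68.11105627304015))
```

View pics/w1b.png

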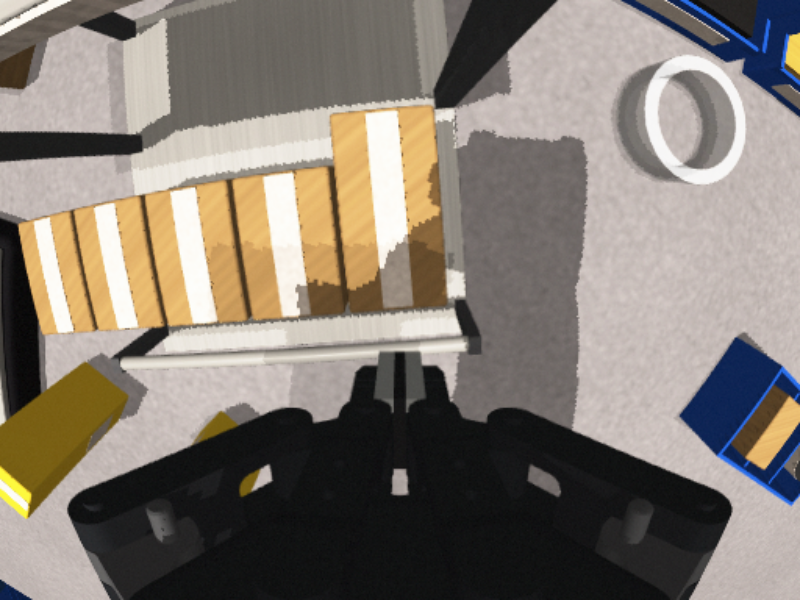

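The wrist view shows the deep carton's top face with corners at (in 512-px terms) front (221,202)/(286,196) and rear (212,72)/(278,68). The rail ends at ~(304,221). I'll convert these.

```bash
python3 -c "
from h import *
c=load('w1.png')
P=[onz(c,u/1.5625-.2,v/1.5625-.2,.177,fish=True)[:2] for u,v in [(345,315),(447,307),(331,113),(434,106),(43,333)]]
P=np.array(P);print(P.round(4))
print('w',np.linalg.norm(P[0]-P[1]),np.linalg.norm(P[2]-P[3]),'d',np.linalg.norm(P[2]-P[0]),np.linalg.norm(P[3]-P[1]))
for a,b in((0,2),(1,3)): d=P[b]-P[a];print(np.degrees(np.arctan2(d[1],d[0])))
d=P[4]-P[1];print('row',np.linalg.norm(d),np.degrees(np.arctan2(-d[0],d[1])))
"
```

```text
[[0.5534 0.197 ]
 [0.569  0.1588]
 [0.6286 0.2243]
 [0.6423 0.1881]
 [0.4934 0.3493]]
w 0.041287018344574766 0.03879177911161046 d 0.0799858703001033 0.07895480468551645
19.980707468867994
21.772647986573624
row 0.20493238790031276 21.637197237336025
```

Emit:
{"op": "apply_moves", "data": {"moves": [[[0,0,0,-4],[-1,-8,2,0],[-1,-8,2,0],[-1,-8,2,0],[0,0,4,0],[0,0,4,0],[0,0,4,0],[0,0,0,0],[0,0,0,0],[0,0,0,0]]]}}

```text
clock: 4.2
eef_pos: [0.5743, 0.187, 0.2098]
tool_rot: [0.825, -0.564, -0.012, 0.01]
ft_force: [0.3, 0.0, 0.1]
grip_width: -0.0
```

```bash
python3 -c "
from h import *
to([.5761,.1836,.194])
to([.5761-.0559,.1836-.0218,.194])"
```

```text
t 4.20 q [0.312 0.489 0.267 1.378 0.007 3.082] p [0.5743 0.187  0.2098] psi -68.7 z [-0.03  -0.003 -1.   ] F [0.3 0.  0.1] w -0.0000
tool shift mm [ 4.  -0.9 15.7]
t 4.20 q [0.312 0.489 0.267 1.378 0.007 3.082] p [0.5743 0.187  0.2098] psi -68.7 z [-0.03  -0.003 -1.   ] F [0.3 0.  0.1] w -0.0000
tool shift mm [ 4.  59.1 17.5]
```

Emit:
{"op": "apply_moves", "data": {"moves": [[[2,-1,4,0],[2,0,4,0],[0,0,4,0],[0,0,2,0],[0,0,2,0],[0,0,2,0],[0,0,2,0],[0,0,2,0],[0,0,2,0],[0,0,2,0]]]}}

```text
clock: 5.2
eef_pos: [0.5767, 0.183, 0.1942]
tool_rot: [0.825, -0.565, -0.008, 0.005]
ft_force: [-3.2, -1.6, 8.5]
grip_width: -0.0002
```

```bash
python3 -c "
from h import *
to([.5761,.1836,.194])"
```

```text
t 5.20 q [0.304 0.489 0.226 1.325 0.006 3.075] p [0.5767 0.183  0.1942] psi -68.7 z [-0.019  0.001 -1.   ] F [-3.2 -1.6  8.5] w -0.0002
tool shift mm [-0.8  0.4  0.2]
```

Emit:
{"op": "apply_moves", "data": {"moves": [[[0,3,2,0],[0,4,2,0],[0,5,2,0],[0,5,2,0],[0,5,2,0],[0,5,2,0],[0,5,2,0],[0,5,2,0],[0,5,2,0],[0,5,2,0]]]}}

```text
clock: 6.2
eef_pos: [0.5482, 0.1716, 0.1948]
tool_rot: [0.826, -0.564, 0.009, -0.017]
ft_force: [0.1, 0.3, 5.6]
grip_width: -0.0
```

```bash
python3 -c "
from h import *
to([.5761,.1836,.194])
c=grab('scene','s1.png')
cv2.imwrite('pics/s1b.png',cv2.resize(c['color'][190:340,100:300,::-1],(800,600)))"
```

```text
t 6.20 q [0.3   0.386 0.066 1.213 0.007 3.069] p [0.5482 0.1716 0.1948] psi -68.7 z [ 0.034  0.018 -0.999] F [0.1 0.3 5.6] w -0.0000
tool shift mm [ -1.  -30.3   1.9]
```

View pics/s1b.png

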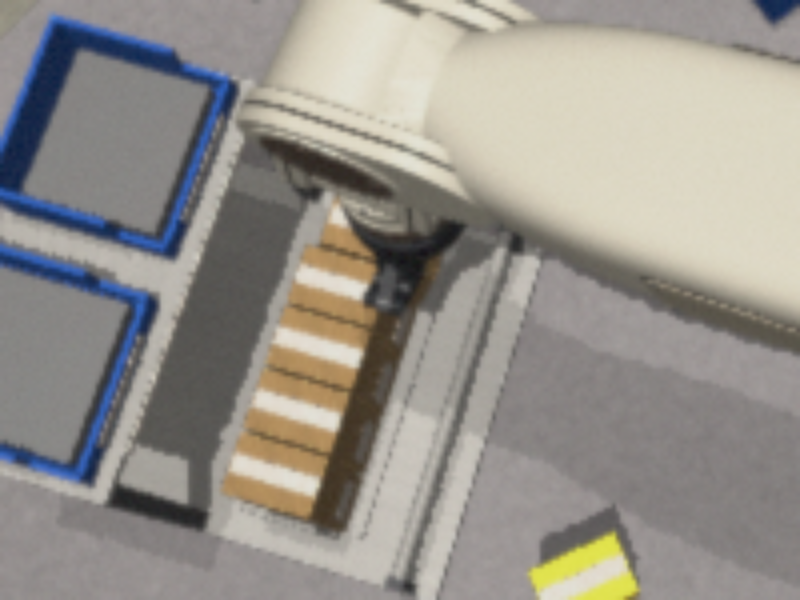

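The scene view is hidden by the gripper. However, the TCP moved 30 mm forward at a steady height with 5.6 N on the tip, past the untipped top face, so the carton must be tipping (~10°). I'll keep pulling.

Emit:
{"op": "apply_moves", "data": {"moves": [[[0,6,2,0],[0,7,3,0],[0,8,3,0],[0,8,3,0],[0,8,3,0],[0,8,3,0],[0,8,3,0],[0,8,3,0],[0,8,3,0],[0,8,3,0]]]}}

```text
clock: 7.25
eef_pos: [0.4837, 0.1461, 0.1748]
tool_rot: [0.825, -0.563, 0.019, -0.03]
ft_force: [-0.7, -0.9, 0.2]
grip_width: -0.0001
```

```bash
python3 -c "
from h import *
to([.5761,.1836,.194])"
```

```text
t 7.25 q [ 0.289  0.244 -0.19   1.065  0.008  3.058] p [0.4837 0.1461 0.1748] psi -68.6 z [ 0.066  0.028 -0.997] F [-0.7 -0.9  0.2] w -0.0001
tool shift mm [  -1.3 -100.8  -12. ]
```

Emit:
{"op": "apply_moves", "data": {"moves": [[[0,0,-10,0],[0,0,-15,0],[0,0,-20,0],[0,0,-20,0],[0,0,-15,0],[0,0,0,0],[0,0,0,0],[0,0,0,0],[0,0,0,0],[0,0,0,0]]]}}

```text
clock: 8.25
eef_pos: [0.4755, 0.1431, 0.2537]
tool_rot: [0.825, -0.564, 0.016, -0.026]
ft_force: [-0.4, 0.7, 0.3]
grip_width: -0.0001
```

```bash
python3 -c "
from h import *
c=grab('wrist','w2.png')
st()
cv2.imwrite('pics/w2b.png',cv2.resize(c['color'][:,:,::-1],(800,600)))
"
```

```text
t 8.30 q [ 0.287  0.185 -0.054  1.271  0.009  3.056] p [0.4754 0.143  0.2536] psi -68.6 z [ 0.056  0.025 -0.998] F [-0.1  0.3  0.2] w -0.0001
```

View pics/w2b.png

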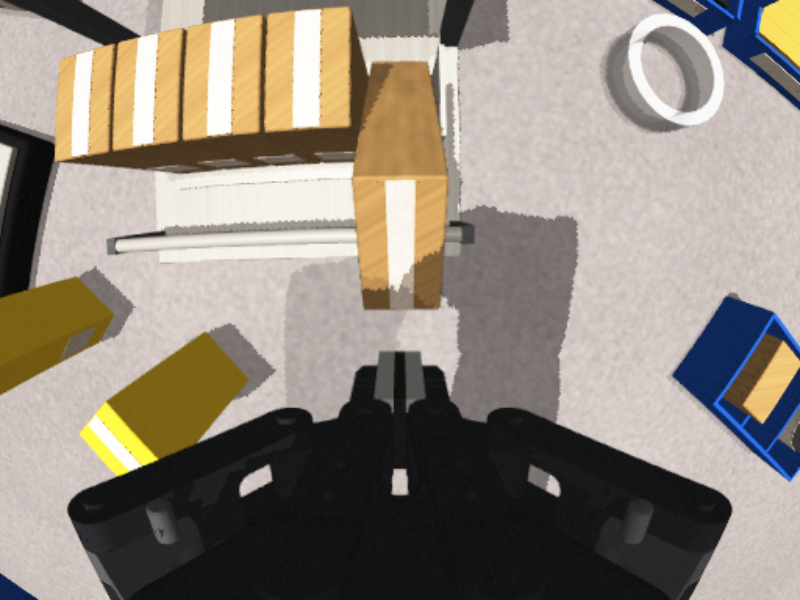

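The wrist view shows the deep carton leaning on the rail, with its front top edge at (363..440,308) and rear top edge at (353..447,178). The other four are still standing. Now I'll check it numerically and aim the grasp.

```bash
python3 -c "
from h import *
c=load('w2.png')
f=lambda u,v,z:onz(c,u/1.5625-.2,v/1.5625-.2,z,fish=True)[:2]
F=[f(363,308,.147),f(440,308,.147)];B=[f(353,178,.193),f(447,178,.193)]
print(np.round(F,4),np.round(B,4))
o=np.array([.5612,.1778]);r=np.array([.9317,.3633])
for P in (F,B):
  m=(P[0]+P[1])/2; print('width',np.linalg.norm(P[0]-P[1]),'along',(m-o)@r,'across',(m-o)@[-r[1],r[0]], 'yaw',np.degrees(np.arctan2(-(P[0]-P[1])[0],(P[0]-P[1])[1])))
g=o-.063*r; print(g); to([*g,.148]); to([*g,.20])
"
```

```text
[[0.472  0.1627]
 [0.4866 0.1254]] [[0.5318 0.1858]
 [0.5457 0.1503]]
width 0.040047572925116945 along -0.08856710484565296 across -0.0017025523197627887 yaw 21.429268110387863
width 0.03805786610114379 along -0.024426667774280587 across -0.0009259209466269246 yaw 21.385568626223648
[0.5025029 0.1549121]
t 8.30 q [ 0.287  0.185 -0.054  1.271  0.009  3.056] p [0.4754 0.143  0.2536] psi -68.6 z [ 0.056  0.025 -0.998] F [-0.1  0.3  0.2] w -0.0001
tool shift mm [ -0.9 -23.  107.2]
t 8.30 q [ 0.287  0.185 -0.054  1.271  0.009  3.056] p [0.4754 0.143  0.2536] psi -68.6 z [ 0.056  0.025 -0.998] F [-0.1  0.3  0.2] w -0.0001
tool shift mm [ -1.1 -26.2  55.3]
```

Emit:
{"op": "apply_moves", "data": {"moves": [[[0,-8,0,0],[0,-9,0,0],[0,-9,0,0],[0,-1,10,0],[0,0,12,0],[0,0,12,0],[0,0,12,0],[0,0,0,0],[0,0,0,0],[0,0,0,0]]], "hand": 1}}

```text
clock: 9.3
eef_pos: [0.5064, 0.1555, 0.2034]
tool_rot: [0.826, -0.563, 0.015, -0.025]
ft_force: [-0.9, 0.3, 0.1]
grip_width: 0.0855
```

```bash
python3 -c "
from h import *
to([.5077,.1555,.148])"
```

```text
t 9.30 q [ 0.293  0.28  -0.063  1.171  0.008  3.062] p [0.5064 0.1555 0.2034] psi -68.6 z [ 0.052  0.024 -0.998] F [-0.9  0.3  0.1] w 0.0855
tool shift mm [ 0.7  2.  55.4]
```

Emit:
{"op": "apply_moves", "data": {"moves": [[[1,1,8,0],[0,1,10,0],[0,0,10,0],[0,0,10,0],[0,0,8,0],[0,0,5,0],[0,0,2,0],[0,0,0,0],[0,0,0,0],[0,0,0,0]]]}}

```text
clock: 10.3
eef_pos: [0.5084, 0.1552, 0.1466]
tool_rot: [0.826, -0.563, 0.015, -0.026]
ft_force: [-0.9, -0.2, -0.5]
grip_width: 0.0853
```

```bash
python3 -c "
from h import *
to([.5077,.1555,.148])
c=grab('wrist','w3.png')
cv2.imwrite('pics/w3b.png',cv2.resize(c['color'][:,:,::-1],(800,600)))"
```

```text
t 10.30 q [ 0.292  0.326 -0.155  1.03   0.008  3.061] p [0.5084 0.1552 0.1466] psi -68.6 z [ 0.054  0.025 -0.998] F [-0.9 -0.2 -0.5] w 0.0853
tool shift mm [-0.5  0.5 -1.4]
```

View pics/w3b.png

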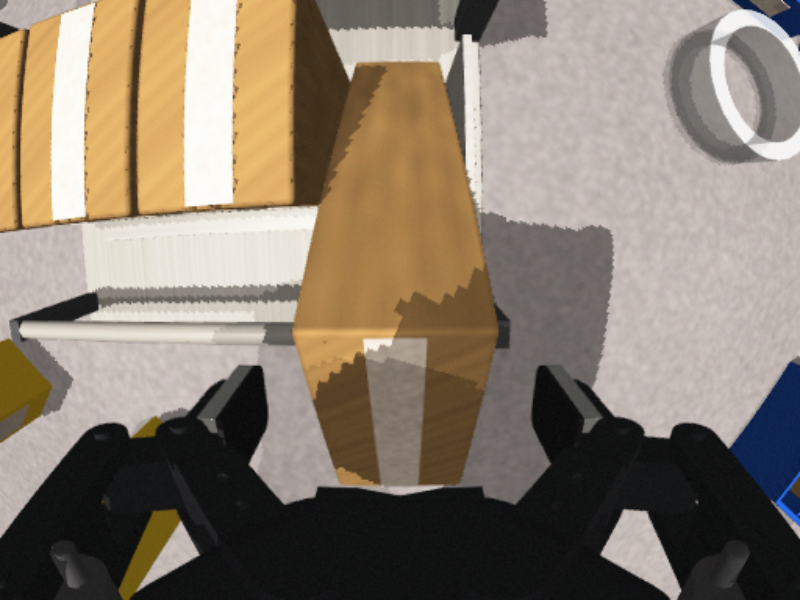

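The wrist view shows the fingers straddling the leaning carton's upper spine part, centred to about 2 mm (fingers 265/535, carton 294/497). I'll close and lift.

Emit:
{"op": "apply_moves", "data": {"moves": [[[0,0,0,0],[0,0,0,0],[0,0,0,0],[0,0,0,0],[0,0,0,0],[0,0,0,0],[0,0,0,0],[0,0,0,0],[0,0,0,0],[0,0,0,0]]], "hand": -1}}

```text
clock: 11.35
eef_pos: [0.5091, 0.1555, 0.1479]
tool_rot: [0.826, -0.563, 0.016, -0.027]
ft_force: [0.1, -0.6, 0.2]
grip_width: 0.0393
```

```bash
python3 -c "
from h import *
s,M=st(); print(1000*M.T@[-.9317*.03,-.3633*.03,.03],1000*M.T@[0,0,.03])"
```

```text
t 11.35 q [ 0.292  0.325 -0.154  1.031  0.008  3.061] p [0.5091 0.1555 0.1479] psi -68.6 z [ 0.056  0.026 -0.998] F [ 0.1 -0.6  0.2] w 0.0393
[ -0.13851344  28.0841648  -31.80105506] [ -0.10079778  -1.85894399 -29.9421804 ]
```

Emit:
{"op": "apply_moves", "data": {"moves": [[[0,0,-4,0],[0,0,-6,0],[0,0,-10,0],[0,-1,-14,0],[0,-1,-14,0],[0,-1,-14,0],[0,-1,-14,0],[0,-1,-14,0],[0,-1,-14,0],[0,0,0,0]]]}}

```text
clock: 12.35
eef_pos: [0.5055, 0.1538, 0.2577]
tool_rot: [0.826, -0.564, 0.014, -0.023]
ft_force: [-0.1, 0.0, -2.9]
grip_width: 0.0393
```

```bash
python3 -c "
from h import *
s,M=st(); c=grab('wrist','w4.png')
cv2.imwrite('pics/w4b.png',cv2.resize(c['color'][:,:,::-1],(800,600)))"
```

```text
t 12.35 q [0.291 0.253 0.044 1.309 0.008 3.06 ] p [0.5055 0.1538 0.2577] psi -68.6 z [ 0.048  0.023 -0.999] F [-0.1  0.  -2.9] w 0.0393
```

View pics/w4b.png

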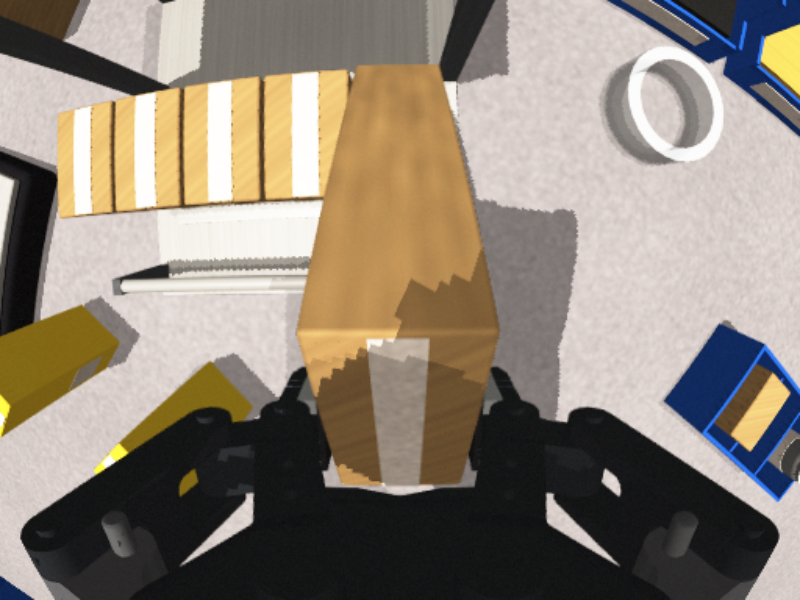

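The carton is lifted and its edge in the view hasn't moved (y=330), so there's no slip in the grip; the four neighbours are still standing. Next I move clear to open space.

Emit:
{"op": "apply_moves", "data": {"moves": [[[0,6,-18,0],[0,10,-18,0],[0,15,-12,0],[0,20,-5,0],[8,20,0,0],[20,15,0,0],[25,8,0,0],[25,6,0,0],[25,0,0,0],[20,0,0,-4]]]}}

```text
clock: 13.4
eef_pos: [0.4453, -0.0022, 0.2972]
tool_rot: [0.847, -0.531, 0.007, -0.016]
ft_force: [-0.9, 1.0, -2.0]
grip_width: 0.0393
```

Emit:
{"op": "apply_moves", "data": {"moves": [[[0,0,0,-8],[0,0,0,-8],[0,0,0,-8],[0,0,0,-8],[0,0,0,-8],[0,0,0,-8],[0,0,0,-8],[0,0,0,-8],[0,0,0,-8],[0,0,0,-8]]]}}

```text
clock: 14.4
eef_pos: [0.4402, -0.0067, 0.2876]
tool_rot: [0.987, 0.163, 0.007, -0.007]
ft_force: [-0.4, 0.7, -3.2]
grip_width: 0.0394
```

```bash
python3 -c "
from h import *
st()"
```

```text
t 14.40 q [-0.025  0.098 -0.067  1.394  0.016  1.217] p [ 0.4402 -0.0067  0.2876] psi 18.8 z [ 0.013  0.015 -1.   ] F [-0.4  0.7 -3.2] w 0.0394
```

Emit:
{"op": "apply_moves", "data": {"moves": [[[0,0,0,-8],[0,0,0,-8],[0,0,0,-8],[0,0,0,-8],[0,0,0,-8],[0,0,0,-8],[0,0,0,-8],[-20,0,0,0],[-40,0,0,0],[-35,0,0,0]]]}}

```text
clock: 15.4
eef_pos: [0.4161, -0.0987, 0.2781]
tool_rot: [0.778, 0.629, 0.006, -0.005]
ft_force: [-0.5, -0.5, -2.7]
grip_width: 0.0395
```

Emit:
{"op": "apply_moves", "data": {"moves": [[[0,30,-5,0],[0,40,-5,0],[0,40,0,0],[0,40,0,0],[0,40,0,0],[0,40,0,0],[0,30,0,0],[0,20,0,0],[0,20,0,0],[0,20,0,0]]]}}

```text
clock: 16.4
eef_pos: [0.7322, -0.1755, 0.2736]
tool_rot: [0.781, 0.625, 0.001, -0.01]
ft_force: [1.1, -0.6, -1.2]
grip_width: 0.0395
```

```bash
python3 -c "
from h import *
st()"
```

```text
t 16.40 q [-0.241  0.89   1.154  1.851  0.014 -0.019] p [ 0.7322 -0.1755  0.2736] psi 77.3 z [-0.012  0.018 -1.   ] F [ 1.1 -0.6 -1.2] w 0.0395
```

Emit:
{"op": "apply_moves", "data": {"moves": [[[0,20,0,0],[0,20,0,0],[0,20,0,0],[0,20,0,0],[0,20,0,0],[0,20,0,0],[0,0,0,0],[0,0,0,0],[0,0,0,0],[0,0,0,0]]]}}

```text
clock: 17.4
eef_pos: [0.7901, -0.1872, 0.2325]
tool_rot: [0.781, 0.624, 0.023, 0.018]
ft_force: [-0.2, -0.6, -3.1]
grip_width: 0.0391
```

```bash
python3 -c "
from h import *
st()"
```

```text
t 17.40 q [-0.238  1.002  1.275  1.788  0.015 -0.015] p [ 0.7901 -0.1872  0.2325] psi 77.3 z [ 0.058  0.001 -0.998] F [-0.2 -0.6 -3.1] w 0.0391
```

Emit:
{"op": "apply_moves", "data": {"moves": [[[0,15,-25,0],[0,15,-25,0],[0,15,-25,0],[0,15,-25,0],[0,15,-25,0],[0,15,-25,0],[0,0,0,0],[0,0,0,0],[0,0,0,0],[0,0,0,0]]]}}

```text
clock: 18.4
eef_pos: [0.77, -0.1832, 0.3512]
tool_rot: [0.778, 0.622, 0.059, 0.063]
ft_force: [0.7, -0.0, -3.3]
grip_width: 0.039
```

```bash
python3 -c "
from h import *
st();c=load('t0.png')
for u in(240,290,335,380):
  for v in (75,119): print(u,v,onz(c,u,v,.08)[:2].round(3))"
```

```text
t 18.40 q [-0.239  0.852  1.275  1.822  0.015 -0.015] p [ 0.77   -0.1832  0.3512] psi 77.3 z [ 0.17  -0.026 -0.985] F [ 0.7 -0.  -3.3] w 0.0390
240 75 [0.947 0.01 ]
240 119 [0.791 0.01 ]
290 75 [ 0.947 -0.16 ]
290 119 [ 0.79  -0.156]
335 75 [ 0.948 -0.315]
335 119 [ 0.79  -0.307]
380 75 [ 0.948 -0.47 ]
380 119 [ 0.79  -0.459]
```

Emit:
{"op": "apply_moves", "data": {"moves": [[[0,25,-25,0],[0,25,-25,0],[0,25,-25,0],[0,25,-25,0],[0,25,-25,0],[0,25,-25,0],[0,25,-25,0],[0,25,-25,0],[0,0,0,0],[0,0,0,0]]]}}

```text
clock: 19.4
eef_pos: [0.759, -0.1805, 0.4835]
tool_rot: [0.768, 0.612, 0.122, 0.145]
ft_force: [0.9, 0.8, -3.5]
grip_width: 0.039
```

```bash
python3 -c "
from h import *
s,M=st();print(np.degrees(np.arccos(-M[2,2])))
c=grab('wrist','w5.png');cv2.imwrite('pics/w5b.png',cv2.resize(c['color'][:,:,::-1],(800,600)))"
```

```text
t 19.40 q [-0.239  0.691  1.275  1.775  0.016 -0.012] p [ 0.759  -0.1805  0.4835] psi 77.2 z [ 0.364 -0.073 -0.928] F [ 0.9  0.8 -3.5] w 0.0390
21.803200504835903
```

View pics/w5b.png

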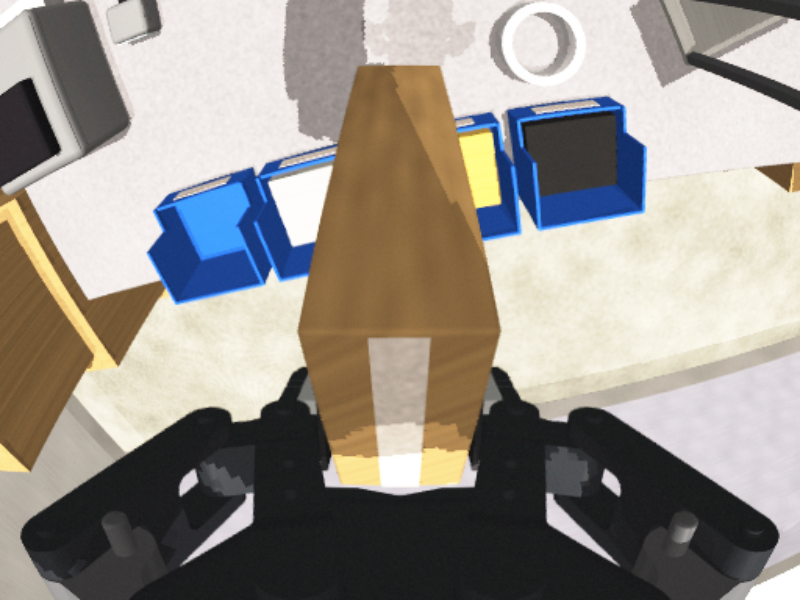

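The wrist view shows the carton unmoved in the grip: rear-face corners at (299,331), (500,330), (357,66), (442,66). I'll solve its pose in the tool frame and cross-check it against the rack geometry.

```bash
cat >> h.py <<'E'
def inhand():
    c=load('w5.png'); px=np.array([(299,331),(500,330),(357,66),(442,66)])/1.5625-.2
    T=c['camera_from_world']; n=[]
    for u,v in px:
        o,d=ray(c,u,v,fish=True); d=T[:3,:3]@d; n.append(d[:2]/d[2])
    # carton coords (x,y,z): rear face; which picture side is +y: seen from behind (rear face to camera, top near bottom)
    obj=np.array([(.08,-.02,.165),(.08,.02,.165),(.08,-.02,0),(.08,.02,0)])
    best=[]
    for sgn in(1,-1):
        ob=obj*[1,sgn,1]
        n_,rv,tv,er=cv2.solvePnPGeneric(ob,np.array(n),np.eye(3),None,flags=cv2.SOLVEPNP_IPPE) if 0 else cv2.solvePnPGeneric(ob-[.08,0,0],np.array(n),np.eye(3),None,flags=cv2.SOLVEPNP_SQPNP)
        for r_,t_,e in zip(rv,tv,er): best.append((float(e[0]),sgn,r_,t_))
    return c,best
E
python3 -c "
from h import *
c,b=inhand(); s,M=st(); T=c['camera_from_world']
for e,sg,r,t in b:
    Rc=cv2.Rodrigues(r)[0]; Rw=T[:3,:3].T@Rc; tw=T[:3,:3].T@(t.ravel()-T[:3,3]) # rear-bottom edge mid
    o=tw-.08*Rw[:,0]; mid=tw-.04*Rw[:,0]
    Rt=M.T@Rw; print(sg,'err',e,'\n',Rw.round(3),'\nRt',Rt.round(3),'orig tool',(M.T@(o-s['eef_pos'])*1000).round(1),'mid tool',(M.T@(mid-s['eef_pos'])*1000).round(1),'tilt',np.degrees(np.arccos(Rw[2,2])),'delta',np.degrees(np.arctan2(Rt[1,2],-Rt[2,2])))
"
```

```text
t 19.45 q [-0.239  0.691  1.275  1.776  0.016 -0.012] p [ 0.7589 -0.1805  0.4836] psi 77.2 z [ 0.364 -0.073 -0.928] F [-0.7  0.2 -2. ] w 0.0395
1 err 0.0016033543783705868 
 [[ 0.963  0.218  0.155]
 [-0.214  0.976 -0.046]
 [-0.162  0.011  0.987]] 
Rt [[ 0.003  1.    -0.   ]
 [ 0.856 -0.002  0.516]
 [ 0.516 -0.001 -0.856]] orig tool [  -0.4 -190.7   60.4] mid tool [  -0.3 -156.5   81.1] tilt 9.324450122110822 delta 31.097061237061244
-1 err 0.0016033543783705647 
 [[-0.963 -0.218  0.155]
 [ 0.214 -0.976 -0.046]
 [ 0.162 -0.011  0.987]] 
Rt [[-0.003 -1.    -0.   ]
 [-0.856  0.002  0.516]
 [-0.516  0.001 -0.856]] orig tool [ -0.  -53.7 143.1] mid tool [-1.000e-01 -8.800e+01  1.224e+02] tilt 9.3244501221109 delta 31.09706123706132
```

Emit:
{"op": "apply_moves", "data": {"moves": [[[0,25,-25,0],[0,25,-25,0],[0,25,-25,0],[0,25,-25,0],[0,25,-25,0],[0,20,-15,0],[0,0,0,0],[0,0,0,0],[0,0,0,0],[0,0,0,0]]]}}

```text
clock: 20.45
eef_pos: [0.7367, -0.1754, 0.5771]
tool_rot: [0.755, 0.602, 0.166, 0.2]
ft_force: [0.3, 0.3, -2.1]
grip_width: 0.0393
```

```bash
cat >> h.py <<'E'
RT=np.array([[-.003,-1,0],[-.856,.002,.516],[-.516,.001,-.856]]); MID=np.array([0,-.088,.1224]); SLIP=np.array([.508,-.2535,.004]); YAW=np.radians(-13.5)
def car():
    s,M=st(); Rw=M@RT; m=s['eef_pos']+M@MID
    X=np.array([np.cos(YAW),np.sin(YAW),0]); Y=np.array([-np.sin(YAW),np.cos(YAW),0])
    d=m-SLIP
    print('carton z',Rw[:,2].round(3),'tilt %.1f'%np.degrees(np.arccos(Rw[2,2])),'spine az %.1f'%np.degrees(np.arctan2(-Rw[1,0],-Rw[0,0])),'mid',m.round(4),'in slip mm',(1000*np.array([d@X,d@Y,d[2]])).round(1))
    return s,M,m
E
python3 -c "
from h import *
s,M,m=car()
for dz in (.15,.09): print((1000*M.T@(SLIP+[0,0,dz]-m)).round(1))
print(1000*M.T@[0,0,.1])"
```

```text
t 20.45 q [-0.24   0.576  1.275  1.745  0.017 -0.01 ] p [ 0.7367 -0.1754  0.5771] psi 77.2 z [ 0.491 -0.103 -0.865] F [ 0.3  0.3 -2.1] w 0.0393
carton z [ 0.015 -0.013  0.999] tilt 2.1 spine az -12.6 mid [ 0.7226 -0.1708  0.4271] in slip mm [189.4 130.5 423.1]
[-130.7 -301.6  139.5]
[-131.2 -331.7  191.4]
[  0.93312687  50.14431197 -86.51402922]
```

Emit:
{"op": "apply_moves", "data": {"moves": [[[-8,-20,8,0],[-14,-30,14,0],[-14,-33,14,0],[-14,-33,14,0],[-14,-33,14,0],[-14,-33,14,0],[-14,-33,14,0],[-14,-30,13,0],[-10,-20,10,0],[-5,-8,6,0]]]}}

```text
clock: 21.45
eef_pos: [0.549, -0.2565, 0.3301]
tool_rot: [0.753, 0.601, 0.17, 0.206]
ft_force: [0.2, 0.1, -3.1]
grip_width: 0.0396
```

```bash
python3 -c "
from h import *
s,M,m=car()
for dz in (.15,.09): print((1000*M.T@(SLIP+[0,0,dz]-m)).round(1))"
```

```text
t 21.45 q [-0.509  0.056 -0.143  0.851  0.153 -0.245] p [ 0.549  -0.2565  0.3301] psi 77.3 z [ 0.504 -0.107 -0.857] F [ 0.2  0.1 -3.1] w 0.0396
carton z [ 0.    -0.007  0.999] tilt 1.9 spine az -12.5 mid [ 0.5371 -0.2527  0.1799] in slip mm [ 28.1   7.6 175.9]
[ -7.3 -37.5   7.6]
[ -7.8 -68.4  59. ]
```

Emit:
{"op": "apply_moves", "data": {"moves": [[[-2,-8,2,0],[-2,-10,2,0],[-2,-10,2,0],[-1,-6,2,0],[0,-3,0,0],[0,0,0,0],[0,0,0,0],[0,0,0,0],[0,0,0,0],[0,0,0,0]]]}}

```text
clock: 22.45
eef_pos: [0.5235, -0.2582, 0.3076]
tool_rot: [0.751, 0.602, 0.172, 0.21]
ft_force: [-0.1, -0.6, -3.7]
grip_width: 0.0395
```

```bash
python3 -c "
from h import *
s,M,m=car()
for dz in (.15,.09,.0): print((1000*M.T@(SLIP+[0,0,dz]-m)).round(1))
c=grab('wrist','w6.png');a=grab('scene','s6.png');b=grab('top','t6.png')
cv2.imwrite('pics/x6.png',np.vstack([np.hstack([cv2.resize(a['color'][100:210,230:390,::-1],(400,275)),cv2.resize(b['color'][140:250,240:400,::-1],(400,275))]),cv2.resize(c['color'][:162,:,::-1],(800,253))]))
"
```

```text
t 22.45 q [-0.542  0.019 -0.245  0.781  0.171 -0.276] p [ 0.5235 -0.2582  0.3076] psi 77.5 z [ 0.511 -0.109 -0.852] F [-0.1 -0.6 -3.7] w 0.0395
carton z [-0.009 -0.003  0.999] tilt 1.9 spine az -12.4 mid [ 0.5129 -0.255   0.1572] in slip mm [  5.1  -0.4 153.2]
[ 0.4 -6.1  0. ]
[  0.1 -37.4  51.2]
[ -0.3 -84.5 127.9]
```

View pics/x6.png

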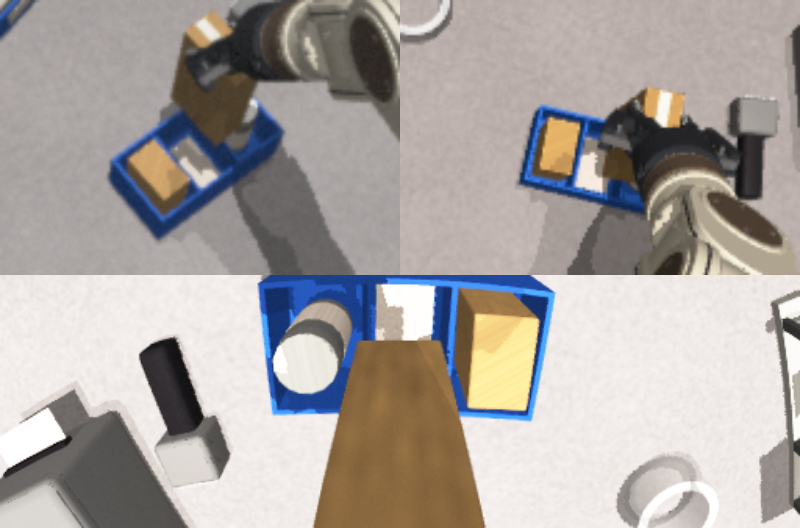

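The combined views show the carton upright above the empty middle pocket, spine and label end outward. In the wrist strip its bottom edge is at x≈357–443 and the slip at x≈377–434. I'll check alignment from this close view.

```bash
python3 -c "
from h import *
c=load('w6.png')
im=cv2.imread('pics/w6.png'); h=cv2.cvtColor(im,cv2.COLOR_BGR2HSV)
roi=im[0:40,225:295]
for v in (8,14,20,26,32):
    print(v,[ ''.join('W' if (min(p)>150) else 'B' if int(p[0])>int(p[2])+40 else '.' for p in im[v,225:300])])
X=np.array([np.cos(YAW),np.sin(YAW),0]); Y=np.array([-np.sin(YAW),np.cos(YAW),0])
print('slip near edge proj',[np.round(proj(c,SLIP-.035*X+k*.0225*Y,True),1) for k in(-1,1)],'pocket rim near',[np.round(proj(c,SLIP+[0,0,.071]-.046*X+k*.029*Y,True),1) for k in(-1,1)])
for x in (242,278): 
  for v in (8,14): pass
L=onz(c,375/1.5625-.2,(285-275)/1.5625-.2,.004,fish=True);Rr=onz(c,434/1.5625-.2,(285-275)/1.5625-.2,.004,fish=True)
for P in(L,Rr): d=P-SLIP; print((1000*d@X).round(1),(1000*d@Y).round(1))
"
```

```text
8 ['BBBBBBBBBBBBBBBBWWWWWWWWWWWWWWWWWWWWWWWWWWWWWWWWWWWWWBBBBBBBBBBBBBBBB...BBB']
14 ['BBBBBBBBBBBBBBBBWWWWWWWWWWWWWWWWWWWWWWWWWWWWWWWWWWWWWBBBBBBBBBBBBBBB.......']
20 ['BBBBBBBBBBBBBBBBWWWWWWWWWWWWWWWWWWWWWWWWWWWWWWWWWWWWWBBBBBBBBBBBBBBB.......']
26 ['BBBBBBBBBBBBBBBBWWWWWWWWWWWWWWWWWWWWWWWWWWWWWWWWWWWWBBBBBBBBBBBBBBB........']
32 ['BBBBBBBBBBBBBBBBWWWWWWWWWWWWWWWWWWWWWWWWWWWWWWWWWWWWBBBBBBBBBBBBBBB........']
slip near edge proj [array([237.2,   5.3]), array([274.5,   5.9])] pocket rim near [array([227. ,   7.7]), array([286. ,   8.7])]
-33.8 -19.4
-34.8 26.2
```

Emit:
{"op": "apply_moves", "data": {"moves": [[[2,-3,0,0],[2,-3,0,0],[0,-4,6,0],[0,-5,8,0],[0,-5,8,0],[0,-5,8,0],[0,-5,8,0],[0,-5,8,0],[0,-2,3,0],[0,0,0,0]]]}}

```text
clock: 23.6
eef_pos: [0.5167, -0.2514, 0.2382]
tool_rot: [0.752, 0.602, 0.171, 0.208]
ft_force: [-0.2, 0.8, -3.7]
grip_width: 0.0389
```

```bash
sed -i 's/SLIP=np.array(\[.508,-.2535,.004\])/SLIP=np.array([.5088,-.2501,.004])/' h.py; python3 -c "
from h import *
s,M,m=car()
for dz in (.05,.02,.0): print((1000*M.T@(SLIP+[0,0,dz]-m)).round(1))"
```

```text
t 23.60 q [-0.536  0.051 -0.397  0.601  0.168 -0.271] p [ 0.5167 -0.2514  0.2382] psi 77.5 z [ 0.508 -0.107 -0.855] F [-0.2  0.8 -3.7] w 0.0389
carton z [-0.004 -0.006  0.999] tilt 1.9 spine az -12.4 mid [ 0.5055 -0.2479  0.0879] in slip mm [-3.8  1.3 83.9]
[ -1.6 -14.4  30.9]
[ -1.8 -30.   56.6]
[ -1.9 -40.3  73.7]
```

Emit:
{"op": "apply_moves", "data": {"moves": [[[-1,-2,5,0],[-1,-3,6,0],[0,-3,6,0],[0,-4,6,0],[0,-4,6,0],[0,-4,6,0],[0,-4,6,0],[0,-4,6,0],[0,-2,3,0],[0,0,0,0]]]}}

```text
clock: 24.6
eef_pos: [0.5173, -0.2537, 0.1755]
tool_rot: [0.752, 0.602, 0.171, 0.209]
ft_force: [-0.2, -0.3, -2.2]
grip_width: 0.0392
```

```bash
python3 -c "
from h import *
s,M,m=car()
for dz in (.01,.0): print((1000*M.T@(SLIP+[0,0,dz]-m)).round(1))"
```

```text
t 24.60 q [-0.54   0.123 -0.502  0.424  0.17  -0.274] p [ 0.5173 -0.2537  0.1755] psi 77.5 z [ 0.509 -0.108 -0.854] F [-0.2 -0.3 -2.2] w 0.0392
carton z [-0.006 -0.005  0.999] tilt 1.9 spine az -12.4 mid [ 0.5063 -0.2503  0.0252] in slip mm [-2.4 -0.8 21.2]
[ 0.7 -3.7 10.8]
[ 0.6 -8.9 19.4]
```

Emit:
{"op": "apply_moves", "data": {"moves": [[[0,-1,3,0],[0,-1,3,0],[0,-1,3,0],[0,-1,2,0],[0,-1,2,0],[0,-1,2,0],[0,-1,2,0],[0,-1,2,0],[0,0,0,0],[0,0,0,0]]]}}

```text
clock: 25.6
eef_pos: [0.5216, -0.2548, 0.1547]
tool_rot: [0.751, 0.602, 0.172, 0.21]
ft_force: [0.1, -1.4, -3.0]
grip_width: 0.0393
```

```bash
python3 -c "
from h import *
s,M,m=car()"
```

```text
t 25.60 q [-0.537  0.158 -0.526  0.361  0.169 -0.272] p [ 0.5216 -0.2548  0.1547] psi 77.5 z [ 0.511 -0.109 -0.853] F [ 0.1 -1.4 -3. ] w 0.0393
carton z [-0.008 -0.004  0.999] tilt 1.9 spine az -12.4 mid [ 0.5109 -0.2517  0.0043] in slip mm [ 2.4 -1.   0.3]
```

No contact yet (F still shows the weight), so I'll feel for the floor slowly.

Emit:
{"op": "apply_moves", "data": {"moves": [[[0,-2,1,0],[0,-2,1,0],[0,-1,1,0],[0,-1,1,0],[0,-1,2,0],[0,-1,2,0],[0,-1,2,0],[0,-1,2,0],[0,0,0,0],[0,0,0,0]]]}}

```text
clock: 26.6
eef_pos: [0.5257, -0.2562, 0.1518]
tool_rot: [0.748, 0.601, 0.178, 0.22]
ft_force: [0.1, 0.3, -3.8]
grip_width: 0.0394
```

```bash
python3 -c "
from h import *
s,M,m=car()"
```

```text
t 26.60 q [-0.539  0.163 -0.545  0.314  0.175 -0.272] p [ 0.5257 -0.2562  0.1518] psi 77.6 z [ 0.53  -0.114 -0.84 ] F [ 0.1  0.3 -3.8] w 0.0394
carton z [-0.031  0.004  0.999] tilt 2.5 spine az -12.2 mid [ 0.5184 -0.2542  0.0013] in slip mm [10.3 -1.8 -2.7]
```

Emit:
{"op": "apply_moves", "data": {"moves": [[[0,0,0,0],[0,0,0,0],[0,0,0,0],[0,0,0,0],[0,0,0,0],[0,0,0,0],[0,0,0,0],[0,0,0,0],[0,0,0,0],[0,0,0,0]]], "hand": 0.15}}

```text
clock: 27.6
eef_pos: [0.5272, -0.2572, 0.1528]
tool_rot: [0.747, 0.601, 0.179, 0.221]
ft_force: [0.3, -1.5, -0.4]
grip_width: 0.0491
```

```bash
python3 -c "
from h import *
s,M,m=car();c=grab('wrist','w7.png');a=grab('scene','s7.png')
cv2.imwrite('pics/x7.png',np.hstack([cv2.resize(a['color'][100:210,230:390,::-1],(400,275)),cv2.resize(c['color'][:,:,::-1],(400,300))[:275]]))
"
```

```text
t 27.60 q [-0.539  0.164 -0.543  0.311  0.175 -0.273] p [ 0.5272 -0.2572  0.1528] psi 77.6 z [ 0.533 -0.116 -0.838] F [ 0.3 -1.5 -0.4] w 0.0491
carton z [-0.034  0.006  0.999] tilt 2.7 spine az -12.2 mid [ 0.5204 -0.2555  0.0023] in slip mm [12.5 -2.6 -1.7]
```

View pics/x7.png

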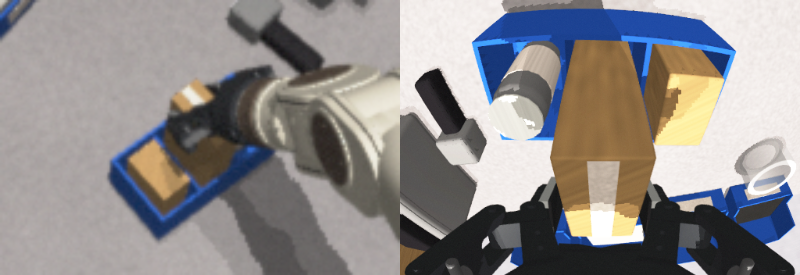

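The carton stands released in the pocket, with the can and small box upright beside it. I'm withdrawing along the tool axis.

Emit:
{"op": "apply_moves", "data": {"moves": [[[0,0,0,0],[0,0,0,0],[0,0,0,0],[0,0,-6,0],[0,0,-12,0],[0,0,-20,0],[0,0,-25,0],[0,0,-30,0],[0,0,-30,0],[0,0,-30,0]]], "hand": 0.5}}

```text
clock: 28.7
eef_pos: [0.4398, -0.2368, 0.2846]
tool_rot: [0.748, 0.601, 0.178, 0.218]
ft_force: [1.0, -0.4, -0.5]
grip_width: 0.0639
```

Emit:
{"op": "apply_moves", "data": {"moves": [[[0,0,-30,0],[0,-30,-20,0],[0,-30,0,0],[0,-30,0,0],[0,-20,0,0],[0,0,0,0],[0,0,0,0],[0,0,0,0],[0,0,0,0],[0,0,0,0]]]}}

```text
clock: 29.7
eef_pos: [0.3203, -0.2116, 0.2831]
tool_rot: [0.744, 0.601, 0.18, 0.232]
ft_force: [-0.1, -0.1, -0.2]
grip_width: 0.0643
```

```bash
python3 -c "
from h import *
st();c=grab('wrist','w8.png');a=grab('scene','s8.png');b=grab('top','t8.png')
cv2.imwrite('pics/x8.png',np.vstack([np.hstack([cv2.resize(a['color'][100:210,230:390,::-1],(400,275)),cv2.resize(b['color'][140:250,250:410,::-1],(400,275))]),np.hstack([cv2.resize(b['color'][130:240,80:240,::-1],(400,275)),cv2.resize(c['color'][:,:,::-1],(400,300))[:275]])]))
"
```

```text
t 29.70 q [-0.817 -0.401 -0.644  0.812  0.315 -0.522] p [ 0.3203 -0.2116  0.2831] psi 77.6 z [ 0.547 -0.13  -0.827] F [-0.1 -0.1 -0.2] w 0.0643
```

View pics/x8.png

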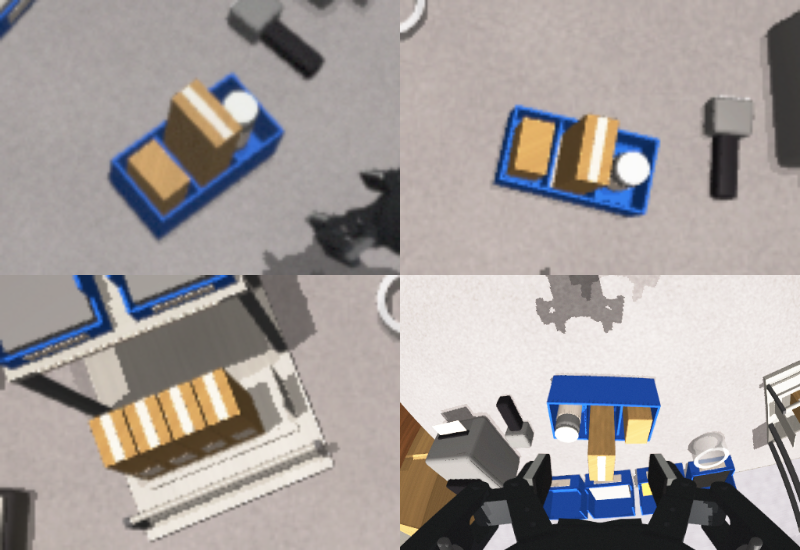

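The carton stands in the middle pocket, the can and box stay upright, and the other four are in place in the rack. One numeric check remains, on the top-face corners in the top crop: (588,116), (617,119), (608,186), (577,182).

```bash
python3 -c "
from h import *
X=np.array([np.cos(YAW),np.sin(YAW)]); Y=np.array([-X[1],X[0]])
for n,S,off,pts,zz in (('t8.png',2.5,(250-160,140),[(588,116),(617,119),(608,186),(577,182)],.169),('s8.png',2.5,(230,100),[(170,93),(195,80),(243,132),(217,149)],.169)):
    c=load(n); P=np.array([onz(c,off[0]+u/S-.3,off[1]+v/S-.3,zz)[:2] for u,v in pts]); d=P.mean(0)-SLIP[:2]
    print(P.round(4).tolist(),'centre in slip',(1000*d@X).round(1),(1000*d@Y).round(1),'sides',np.linalg.norm(np.diff(P,axis=0),axis=1).round(4))
    b=P[0]-P[3];print(np.degrees(np.arctan2(b[1],b[0])))
"
```

```text
[[0.5484, -0.2439], [0.5445, -0.2785], [0.4648, -0.2639], [0.4699, -0.2274]] centre in slip -1.1 -3.7 sides [0.0348 0.081  0.0368]
-11.81471099554363
[[0.5554, -0.244], [0.5426, -0.2751], [0.4613, -0.2567], [0.4722, -0.2215]] centre in slip -1.1 0.6 sides [0.0336 0.0834 0.0368]
-15.121737381012396
```

```bash
python3 -c "
from h import *
print(workorder.job_done())"
```

```text
the job is handed in; nothing more can be done
None
```

The deep carton is standing upright in the empty middle pocket of the tote, spine toward the label side, and the job is handed in at about 30 s. No verdict came back.

**How it went:**
- **Tipping:** the moves cannot tilt the tool directly, so I pulled the carton forward by friction. The shut fingertips pressed on its top face near the spine with about 6–9 N. I did not hook the rear top edge. It came to rest on the rail at roughly 34°.
- **Lifting and turning:** I gripped it by its sides near the spine with no slip and lifted it clear. I turned it about 145° in yaw.
- **Levelling:** pushing outward against the arm's reach limit leaned the tool to about 31°, which brought the carton vertical. I then lowered it slowly, released it and withdrew.

**Last checks:**
- **Position:** two camera views put the carton's top centre within about 1 mm (x) and 4 mm (y) of the pocket centre, square to about 2°.
- **Everything else:** in the last pictures the can and small box look upright, the scanner and tape look in place, and the four other cartons look in place in the rack. I did not measure these. The tool force was near zero and the arm was clear.

**Disagreements:**
- My two estimates of the slip's y position differed by about 3.5 mm. I used the close wrist view.
- The contact force at set-down was not clearly visible. Just before release, my in-hand estimate had the carton 10 mm too far outward and tilted about 2°; the pictures after release showed it centred and upright.

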